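# Move the glassware on: stirrer to cork, balance to stirrer, cork to balance

## Robot

A 6-joint arm with a two-finger parallel gripper is mounted at the origin on the work surface. World frame = base frame: x ahead of the robot, y to its left, z up, the work surface at z = 0. Lengths are in m, angles in degrees, forces in N, time in s.
With the tool pointing down it reaches from about 0.375 to 0.9 m from the base axis. Payload 3.1 kg.
Tool frame: the origin (TCP) lies on the centre line of the jaws, within the pads' length; the fingertips stand 17 mm ahead of it and the grasp point (between the pads) lies 2 mm behind it; z points along the fingers, y is the line along which they close (so a half turn about z gives the same grasp; the last joint's range is limited). The gripper opens to 87 mm and grips with 3 to 60 N. Pads are 19 mm wide; open, the fingers measure 117 mm over their backs; the gripper's body (75 mm by 190 mm) begins 51 mm behind the grasp point.
Start: joints at [-80.529, 30.224, 82.088, -0, 67.689, -10.227], TCP at [0.211, -0.588, 0.24] pointing down, gripper open.
Joint ranges: [-176.69, 176.69], [-43.24, 126.21], [12.49, 139.97], [-82, 262], [0, 151.66], [-163.58, 163.58]. Speed limits (degrees/s): [159.86, 159.86, 180, 180, 180, 180].

## Interface

Orientations are given as a 3x3 rotation matrix whose columns are the frame's x, y, z axes.
In Python, from rig import bot, imaging, finder gives the robot as it stands. The module is installed in compiled form; this text tells all that it offers.
- The arm moves only by the tool play_rows, never from a script. Its argument "motion" is a list that holds one entry, the list of rows, each a list of 6 numbers: the shift along the tool's x, y, z in parts of the range, where 1.0 means 1 m, then the turn, a rotation vector about the tool's x, y, z in shares of 360 degrees (1.0 is 360 degrees). In form: [[[dx, dy, dz, wx, wy, wz], ...]]. A call has 1 to 8 rows; each row is the pose to reach, as a shift and turn from the pose commanded when the call began, along the tool's axes at that moment; what a row does not reach only later rows make up. A row lasts 1/12 s, in which the tool goes at most 41.7 mm and 7.16 degrees, less where a joint would pass 70% of its speed; a pose out of reach is approached as far as the arm can. A shift or turn number past 1, either way, is cut back to 1. A call with a gripper value outside its range is refused whole. "fingers" is the finger opening in m, from 0 to 0.087, set as the call begins (left out, the last holds). The fingers move at their own pace and stop on an object; the grip force is fixed at half the most. Time passes only in rows, so rows that repeat a pose let the fingers close. It gives the time, the measured TCP pose, the force, the opening and the grip force at its end, in the units of the state.
- bot.read_state(): the state, without advancing time (a new reading comes with each control period).
- imaging.capture(name): name is "side" or "top" or "wrist"; returns a dict with "frame" (400x640x3 uint8, red, green, blue), "camera_matrix" (3x3 intrinsics, pixels), "k1" (the pictures are not rectified: a ray, as slopes to the right and down, at radius r is drawn at 1 + k1 r^2 times it, then the intrinsics apply), "R" (3x3) and "t" (3): a world point X has camera coordinates R X + t. Camera axes: x right, y down, z forward; pixel columns grow to the right and rows downward; lengths in m; the calibration is good to about 2 mm. A picture is of the moment at which its call begins. There is no depth.
- bot.hand_in(): hands the job in; it is judged then, once.
Trained networks look in the newest picture that a camera, given by its name, has taken for a name from the list of things; names that differ only in an ending like _2 or _b are one class to them, and where a whole thing is asked for, a point or a joint stands for the part that bears it (a point fixed in the world has none). Each returns a list of dicts, best first, with "confidence" (0 to 1); they miss things now and then, are a little off and sometimes report something else, mostly with a low value. They report only what shows in the picture. A call takes as long as a camera call. They do not tell look-alikes from the thing itself.
- finder.recognise(camera, name): "at" ([x, y, z] in m, in world coordinates, good to about 4 mm: the middle of the surface that is visible of it).
- finder.outline_of(camera, name): "pixels" (400x640 bool, what is visible of it).
The state is a dict: "time_s": time; "joint_positions": joint angles; "qvel": joint speeds; "tau": joint torques, N m; "position": TCP position; "tcp_rot": TCP orientation; "force": force on the tool from outside, world axes, zero at the start; "moment": the same for the moment, N m; "opening": opening from 0.0 (shut) to 1.0 (fully open); "grasp_force": force on a finger pad.
Only numpy, scipy, OpenCV 4.12 (cv2) and the standard library are available. Lean on these libraries where they do the work, as an engineer would, in place of code of your own. Each camera call takes 0.05 s, during which the arm holds its last target. There are 200 camera calls.

## Task

Move each of the three amber glass pieces on to its next place: the conical flask from the stirrer to the cork mat, the beaker from the balance to the stirrer, and the screw-cap bottle from the cork mat to the balance, each standing upright in the middle of its new place. Every place holds only one piece, so first park one of the three on the empty white tile; at the end the tile is empty again. Set the glass down gently without dropping or tipping it, never stand it on the bare bench, and do not disturb the measuring cylinder, the bowl or the spatula.

Things in the scene. Friction and masses are not known exactly. Their poses are not given: they have to be found in the camera images.
- flask: Conical (Erlenmeyer) flask of amber (brown) glass, closed to the fingers (its mouth is solid), 108 mm tall: flat base 64 mm across, tapering from 6 mm up to a straight neck 26 mm across between 68 and 104 mm above the base, lip 32 mm across at the very top. About 90 g. Origin at the centre of the underside, z up. Starts on the stirrer, up to 12 mm off its centre in x and in y.
- beaker: Open straight-sided round beaker of amber (brown) glass, 54 mm across outside, 72 mm tall, wall 3 mm, with a small spout at the rim to its +x side that sticks out 6 mm (look only, it cannot be felt). About 60 g. Origin at the centre of the underside, z up. Starts on the balance, up to 12 mm off its centre in x and in y.
- bottle: Round reagent bottle of amber (brown) glass, body 50 mm across up to 58 mm above the base, sloping shoulder to 70 mm, then a black screw cap 35 mm across from 74 to 98 mm (the top; total height 98 mm). About 120 g; the cap does not come off. Origin at the centre of the underside, z up. Starts on the cork mat, up to 12 mm off its centre in x and in y.
- stirrer: Magnetic stirrer: flat white case with two black knobs on its -x side and a square steel top plate 126 x 126 mm whose surface is 55 mm above the bench; the case reaches 111 mm to -x, 72 mm to +x and 70 mm to each side of the origin. Fixed to the bench. Origin on the bench below the centre of the top; z up.
- balance: Laboratory balance: low grey case with a display on its -x part and a round bare metal pan 116 mm across whose surface is 40 mm above the bench (the pan does not move); the case reaches 118 mm to -x, 73 mm to +x and 75 mm to each side of the origin. Fixed to the bench. Origin on the bench below the centre of the top; z up.
- cork: Round cork mat, 120 mm across, top 16 mm above the bench. Fixed to the bench. Origin on the bench below the centre of the top; z up.
- tile: Square white ceramic tile with a thin dark rim at its foot, 120 x 120 mm, top 12 mm above the bench; empty at the start: the free spot. Fixed to the bench. Origin on the bench below the centre of the top; z up.
- cylinder: Bystander: glass measuring cylinder 27 mm across and 160 mm tall on a round blue foot 64 mm across. Loose, easily tipped. Origin at the centre of the underside.
- bowl: Bystander: small white porcelain bowl, 90 mm across, 35 mm tall. Loose. Origin at the centre of the underside.
- spatula: Bystander: flat steel spatula with a black handle, lying, about 165 mm long, 16 mm wide, under 10 mm thick. Loose. Origin under the middle of its length; x runs along it.
Mind the look-alikes: they are no part of the job. What is shaped like the bottle but blue is not meant.

How it is judged:
By the outcome, as a careful person would: the job done as asked, in the order asked, and still so for the second after the job is handed in, with the robot touching nothing.
It also fails if it takes over 115 s, if anything falls off the work surface, if the arm or the gripper's body presses on something with over 40 N, if the wrist force passes 120 N, or if a joint passes its speed limit or range.

## Working session

There is one attempt and no reset: what is moved stays moved. The work goes in short steps, Python scripts to look and compute and a tool call to move; the robot and the scene stay as the last step left them, time stands still between calls to the robot, and variables do not carry over. Pictures are saved under pics/ and viewed, at most 14 in all, crops included, and the job is handed in when it is done.

Besides the shell and the picture viewer there is one more tool, called after "Call:" as name(argument=value, ...), one argument or row to a line, values as JSON. play_rows: Moves the arm, as the interface text tells. Its arguments: {"type":"object","properties":{"motion":{"type":"array"},"fingers":{"type":"number"}},"required":["motion"]}

```bash
mkdir -p pics; cat > h.py <<'E'
import numpy as np, cv2
from rig import bot, imaging, finder
def shot(cam,fn=None):
    d=imaging.capture(cam)
    if fn: cv2.imwrite('pics/'+fn,d['frame'][:,:,::-1])
    return d
def proj(d,X):
    c=d['R']@np.array(X)+d['t']; s=c[:2]/c[2]; s=s*(1+d['k1']*(s@s)); K=d['camera_matrix']
    return K[:2,:2]@s+K[:2,2]
def ray(d,p):
    K=d['camera_matrix']
    s0=np.linalg.solve(K[:2,:2],np.array(p)-K[:2,2]); s=s0.copy()
    for _ in range(20): s=s0/(1+d['k1']*(s@s))
    return -d['R'].T@d['t'], d['R'].T@np.array([s[0],s[1],1])
def atz(d,p,z):
    o,v=ray(d,p); return o+v*(z-o[2])/v[2]
E
python3 - <<'E'
from h import *
for c in ('top','side'):
    d=shot(c,c+'0.png')
    print(c,'cam',-d['R'].T@d['t'])
    for n in 'flask beaker bottle stirrer balance cork tile cylinder bowl spatula'.split():
        print(n,[(np.round(q['at'],3).tolist(),round(q['confidence'],2)) for q in finder.recognise(c,n)[:3]])
s=bot.read_state(); print(s['time_s'],s['position'],s['tcp_rot'])
E
```

```text
top cam [ 0.46096942 -0.01067717  1.10243423]
flask [([0.47, -0.356, 0.105], 0.72)]
beaker []
bottle [([0.65, 0.112, 0.071], 0.89), ([0.497, 0.121, 0.081], 0.87)]
stirrer [([0.44, -0.359, 0.055], 0.71)]
balance [([0.528, -0.13, 0.028], 0.68), ([0.497, 0.12, 0.084], 0.23)]
cork [([0.728, -0.23, 0.005], 0.71), ([0.488, 0.114, 0.018], 0.63)]
tile [([0.469, 0.372, 0.016], 0.77)]
cylinder [([0.732, 0.207, 0.016], 0.63)]
bowl [([0.742, -0.006, 0.016], 0.86)]
spatula [([0.73, -0.228, 0.006], 0.63)]
side cam [ 0.395009   -0.77859588  0.63420709]
flask [([0.464, -0.386, 0.103], 0.78)]
beaker [([0.553, -0.127, 0.086], 0.87)]
bottle [([0.653, 0.096, 0.052], 0.83), ([0.498, 0.108, 0.072], 0.76)]
stirrer [([0.432, -0.415, 0.041], 0.56)]
balance [([0.519, -0.153, 0.034], 0.61)]
cork [([0.486, 0.092, 0.014], 0.57), ([0.729, -0.24, 0.003], 0.16)]
tile [([0.47, 0.366, 0.015], 0.78)]
cylinder [([0.737, 0.206, 0.066], 0.68), ([0.473, 0.367, 0.013], 0.33)]
bowl [([0.742, 0.012, 0.024], 0.8)]
spatula [([0.73, -0.241, 0.003], 0.77)]
1.1 [ 0.21067021 -0.58836942  0.23954751] [[ 9.41478920e-01  3.37071864e-01 -3.86540224e-05]
 [ 3.37071865e-01 -9.41478920e-01  1.59399952e-05]
 [-3.10190233e-05 -2.80363529e-05 -9.99999999e-01]]
```

View pics/top0.png

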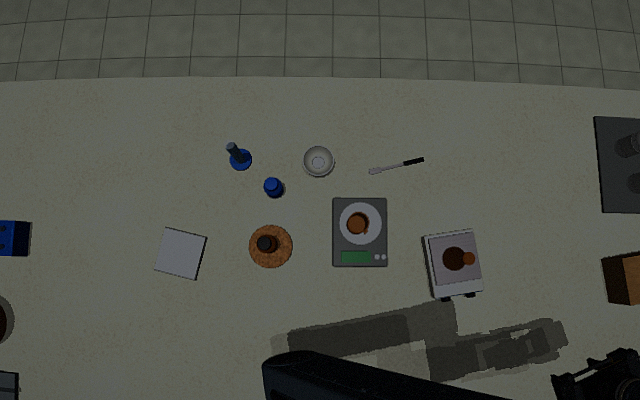

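View pics/side0.png

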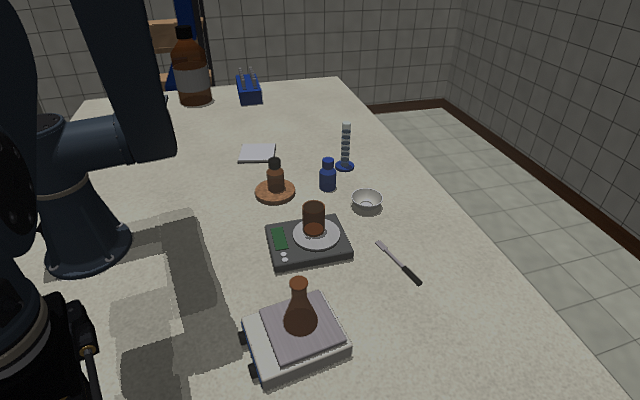

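The top view shows the flask at about (453,258), the beaker on the pan at (358,223), the bottle on the cork at (267,243) and the tile at (181,253). The blue look-alike is at (274,187). The side view agrees. Next I'll fit the silhouettes in both views.

```bash
cat > fit.py <<'E'
from h import *
from scipy.optimize import minimize
S=4
A=np.linspace(0,2*np.pi,48,endpoint=False)
ring=lambda r,z:np.c_[r*np.cos(A),r*np.sin(A),0*A+z]
def box(x0,x1,y0,y1,z0,z1): return np.array([[x,y,z] for x in(x0,x1) for y in(y0,y1) for z in(z0,z1)])
P={'flask':[[(32,0),(32,6)],[(32,6),(13,68)],[(13,68),(13,104)],[(16,104),(16,108)]],
 'beaker':[[(27,0),(27,72)]],
 'bottle':[[(25,0),(25,58)],[(25,58),(17.5,70)],[(17.5,70),(17.5,98)]],
 'cork':[[(60,0),(60,16)]],'pan':[[(58,40),(58,39)]]}
M={k:[np.vstack([ring(r/1e3,z/1e3) for r,z in p]) for p in v] for k,v in P.items()}
M['tile']=[box(-.06,.06,-.06,.06,0,.012)]
M['stirrer']=[box(-.063,.063,-.063,.063,.052,.055)]
M['balance']=[box(-.118,.073,-.075,.075,0,.036)]
def render(d,name,x,y,z,yaw=0):
    m=np.zeros((400*S,640*S),np.uint8); c,s=np.cos(yaw),np.sin(yaw)
    for part in M[name]:
        q=part@np.array([[c,s,0],[-s,c,0],[0,0,1]])+[x,y,z]
        p=np.array([proj(d,a) for a in q])
        h=cv2.convexHull(((p+.5)*S).astype(np.float32))
        cv2.fillConvexPoly(m,np.round(h*16).astype(np.int32),1,shift=4)
    return m>0
up=lambda m:np.kron(m.astype(np.uint8),np.ones((S,S),np.uint8))>0
def fit(name,obs,x0,z,yaw=None,ignore=None):
    "obs: list of (capture, mask)"
    U=[up(m) for _,m in obs]
    IG=[up(i) for i in ignore] if ignore else [np.zeros_like(u) for u in U]
    def f(v):
        c=0
        for (d,_),u,ig in zip(obs,U,IG):
            r=render(d,name,v[0],v[1],z,v[2] if yaw is not None else 0)&~ig; u=u&~ig
            c-=(r&u).sum()/max(1,(r|u).sum())
        return c/len(U)
    v0=list(x0)+([yaw] if yaw is not None else [])
    st=np.array([v0]+[np.array(v0)+e for e in np.diag([.012,.012,.15][:len(v0)])])
    r=minimize(f,v0,method='Nelder-Mead',options=dict(initial_simplex=st,xatol=2e-4,fatol=1e-4,maxiter=80))
    return r.x,-r.fun
E
cat > m.py <<'E'
from fit import *
D={c:shot(c) for c in('top','side')}
def om(c,n,near):
    b=None
    for q in finder.outline_of(c,n):
        ys,xs=np.nonzero(q['pixels']); 
        if len(xs)==0: continue
        dd=np.hypot(*(np.array([xs.mean(),ys.mean()])-proj(D[c],near)))
        if dd<22 and (b is None or q['pixels'].sum()>0) and b is None: b=q['pixels']
    return b
OBJ={'flask':((.455,-.36),.055),'beaker':((.55,-.13),.04),'bottle':((.488,.114),.016)}
masks={}
for n,(p,z) in OBJ.items():
    ob=[(c,om(c,n,[*p,z+.04])) for c in D]
    for c,m in ob: masks[n,c]=m
    for sel in (ob,ob[:1],ob[1:]):
        o=[(D[c],m) for c,m in sel if m is not None]
        if o: print(n,[c for c,m in sel if m is not None],*fit(n,o,p,z))
def ig(c,n): 
    m=masks[n,c]
    m=m if m is not None else np.zeros((400,640),bool)
    return cv2.dilate(m.astype(np.uint8),np.ones((3,3)))>0
for n,p,on,yaw in (('cork',(.485,.11),'bottle',None),('tile',(.47,.37),None,-.2),('balance',(.55,-.13),'beaker',0.),('stirrer',(.45,-.36),'flask',.1)):
    for c in D:
        m=om(c,n,[*p,.03])
        if m is None: print(n,c,'none'); continue
        print(n,c,*fit(n,[(D[c],m)],p,0,yaw,[ig(c,on)] if on else None), m.sum())
E
python3 m.py; python3 - <<'E'
import cv2
a=cv2.imread('pics/top0.png')[190:310,320:500]
cv2.imwrite('pics/crop1.png',cv2.resize(a,None,fx=4.4,fy=4.4,interpolation=cv2.INTER_CUBIC))
E
```

```text
flask ['top', 'side'] [ 0.46706695 -0.37104176] 0.9341144301390139
flask ['top'] [ 0.46713531 -0.37015427] 0.94745122718691
flask ['side'] [ 0.46647851 -0.3720176 ] 0.9295372147579442
beaker ['top', 'side'] [ 0.55536893 -0.11264073] 0.9350006237575859
beaker ['top'] [ 0.55476436 -0.11306727] 0.9123552689432801
beaker ['side'] [ 0.55538039 -0.11203198] 0.9629022180568573
bottle ['top', 'side'] [0.5000293  0.12588056] 0.9158572065016459
bottle ['top'] [0.5014907  0.12591399] 0.8967361239166513
bottle ['side'] [0.49959573 0.12405545] 0.9517248980491568
cork top [0.49635876 0.12249897] 0.9113260121291592 1094
cork side [0.49464225 0.12272661] 0.9066863323500491 645
tile top [ 0.47324846  0.37478801 -0.23441558] 0.9652846593996739 1925
tile side [ 0.46968062  0.37392544 -0.238773  ] 0.9160271676810444 653
balance top [ 0.55947424 -0.12289494  0.02166923] 0.9625381178639812 3571
balance side [ 0.55922488 -0.11675587  0.00993839] 0.8912759296845437 3280
stirrer top [ 0.45784929 -0.35934101  0.17896485] 0.5719231979855209 2914
stirrer side [ 0.43229645 -0.41095888  0.18279968] 0.6523882771196023 6224
```

View pics/crop1.png

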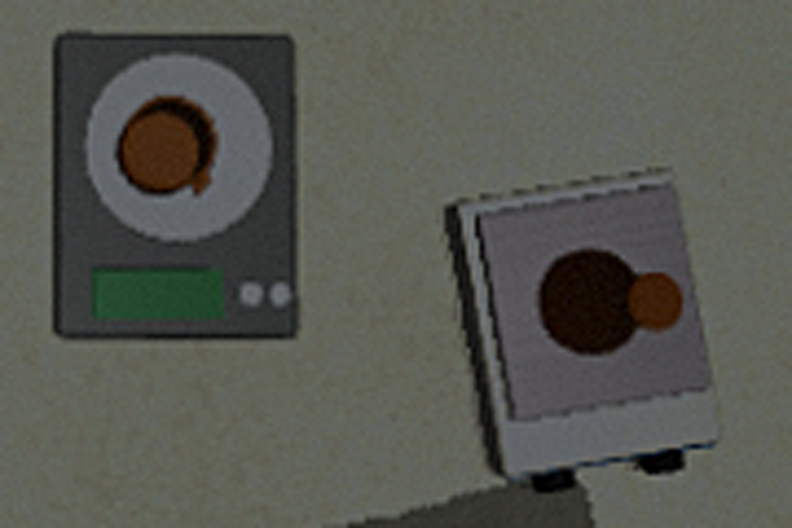

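The crop shows the pan circle centred at about (179,148). The steel plate's corners are at about (478,214), (674,181), (712,387) and (512,420). The flask base is at (591,302).

```bash
python3 - <<'E'
from h import *
d=shot('top'); dw=shot('side')
f=lambda c:np.array(c)/4.4+[320,190]-.5+.5/4.4
print('pan',[atz(d,f(p),.04) for p in((179,148),(86,148),(272,148),(179,53),(179,242))])
print('plate',[atz(d,f(p),.055) for p in((478,214),(674,181),(712,387),(512,420))],atz(d,f((594,300.5)),.055))
print('flaskbase',atz(d,f((591,302)),.058),'lip',atz(d,f((655,301)),.163))
E
for c in top; do :; done
```

```text
pan [array([ 0.55921145, -0.12330651,  0.04      ]), array([ 0.55854349, -0.06620701,  0.04      ]), array([ 0.55985848, -0.18061143,  0.04      ]), array([ 0.61810925, -0.12338242,  0.04      ]), array([ 0.50169358, -0.12329086,  0.04      ])]
plate [array([ 0.51963062, -0.3036931 ,  0.055     ]), array([ 0.54070085, -0.42638984,  0.055     ]), array([ 0.4158083 , -0.44633448,  0.055     ]), array([ 0.39623847, -0.32228891,  0.055     ])] [ 0.46778861 -0.37416263  0.055     ]
flaskbase [ 0.46686155 -0.37124476  0.058     ] lip [ 0.46691741 -0.37073341  0.163     ]
```

Estimates (x, y in m):

| Thing | x | y |
|---|---|---|
| Flask | 0.467 | -0.371 |
| Beaker | 0.555 | -0.113 |
| Bottle | 0.5005 | 0.125 |
| Stirrer | 0.468 | -0.3745 |
| Pan | 0.559 | -0.1225 |
| Cork | 0.4955 | 0.1225 |
| Tile | 0.4715 | 0.3745 |

I'll park the bottle first, and turn the tool so its axes line up with the world.

The rows are not in the units I measure in: turns go in shares of 360 degrees. I convert before sending: 19.7 degrees is 0.0547.

Call:
play_rows(
  motion=[
    [[0.015,-0.017,0,0,0,0.0056],[0.04,-0.045,0,0,0,0.0139],[0.065,-0.073,0,0,0,0.0222],[0.09,-0.1,0,0,0,0.0306],[0.115,-0.128,0,0,0,0.0389],[0.14,-0.155,0,0,0,0.0472],[0.165,-0.183,0,0,0,0.0528],[0.185,-0.207,0,0,0,0.0547]],
  ],
  fingers=0.087,
)

```text
time_s: 2.67
position: [0.3156, -0.3287, 0.2397]
tcp_rot: [[1.0, -0.001, 0.0], [-0.001, -1.0, 0.001], [0.0, -0.001, -1.0]]
force: [0.4, 0.5, -0.2]
opening: 1.001
grasp_force: 0.0
```

Call:
play_rows(
  motion=[
    [[0.015,-0.033,0,0,0,0],[0.03,-0.067,0,0,0,0],[0.045,-0.1,0,0,0,0],[0.06,-0.135,0,0,0,0],[0.075,-0.17,0,0,0,0],[0.09,-0.205,0,0,0,0],[0.105,-0.24,0,0,0,0],[0.12,-0.275,0,0,0,0]],
  ],
)

```text
time_s: 3.33
position: [0.4357, -0.0544, 0.2399]
tcp_rot: [[1.0, -0.0, 0.001], [-0.0, -1.0, -0.0], [0.001, 0.0, -1.0]]
force: [0.4, -0.9, 0.0]
opening: 1.002
grasp_force: 0.0
```

Call:
play_rows(
  motion=[
    [[0.012,-0.033,0,0,0,0],[0.025,-0.067,0,0,0,0],[0.038,-0.1,0,0,0,0],[0.05,-0.135,0,0,0,0],[0.058,-0.16,0,0,0,0],[0.063,-0.175,0,0,0,0],[0.065,-0.181,0,0,0,0],[0.065,-0.181,0,0,0,0]],
  ],
)

```text
time_s: 4.0
position: [0.5004, 0.1259, 0.2396]
tcp_rot: [[1.0, 0.002, 0.0], [0.002, -1.0, -0.0], [0.0, 0.0, -1.0]]
force: [0.3, 0.2, 0.5]
opening: 1.001
grasp_force: 0.0
```

```bash
cat > w.py <<'E'
import sys
from fit import *
d=shot('wrist',sys.argv[1])
for n,z,x0,yaw in [eval(a) for a in sys.argv[2:]]:
    for q in finder.outline_of('wrist',n)[:2]:
        m=q['pixels']; print(n,q['confidence'],m.sum(),*fit(n,[(d,m)],x0,z,yaw))
print(bot.read_state()['position'])
E
python3 w.py w1.png "('bottle',.016,(.5,.125),None)" "('cork',0,(.495,.122),None)"
```

```text
bottle 0.7 2053 [0.49886327 0.12731661] 0.9736532722394718
bottle 0.55 2637 [0.5   0.125] -0.0
cork 0.69 4627 [0.49375043 0.1240161 ] 0.6954660808302716
[0.49967706 0.12387858 0.23949647]
```

View pics/w1.png

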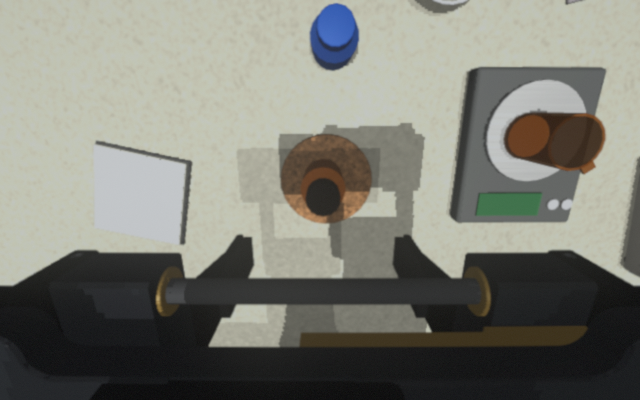

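The wrist picture shows the bottle on the cork at about (323,190), between the fingers and clear of the blue one at (335,37). The fit agrees within about 1.5 mm. Descending to the cap now.

Call:
play_rows(
  motion=[
    [[0,0,0.015,0,0,0],[0,0,0.04,0,0,0],[0,0,0.065,0,0,0],[0,0,0.09,0,0,0],[0,0,0.112,0,0,0],[0,0,0.127,0,0,0],[0,0,0.134,0,0,0],[0,0,0.135,0,0,0]],
  ],
)

```text
time_s: 4.82
position: [0.4992, 0.1236, 0.1034]
tcp_rot: [[1.0, -0.002, -0.003], [-0.002, -1.0, -0.0], [-0.003, 0.0, -1.0]]
force: [0.5, -0.4, -0.0]
opening: 0.999
grasp_force: 0.0
```

Call:
play_rows(
  motion=[
    [[0,0,0,0,0,0],[0,0,0,0,0,0],[0,0,0,0,0,0],[0,0,0,0,0,0],[0,0,0,0,0,0],[0,0,0,0,0,0],[0,0,0,0,0,0],[0,0,0,0,0,0]],
  ],
  fingers=0.02,
)

```text
time_s: 5.48
position: [0.5001, 0.1249, 0.1047]
tcp_rot: [[1.0, 0.0, 0.0], [0.0, -1.0, 0.0], [0.0, -0.0, -1.0]]
force: [-0.9, -0.1, -0.5]
opening: 0.483
grasp_force: 0.0
```

Call:
play_rows(
  motion=[
    [[0,0,0,0,0,0],[0,0,0,0,0,0],[0,0,0,0,0,0],[0,0,0,0,0,0],[0,0,0,0,0,0]],
  ],
)

```text
time_s: 5.9
position: [0.5002, 0.125, 0.1046]
tcp_rot: [[1.0, -0.0, 0.0], [-0.0, -1.0, 0.0], [0.0, -0.0, -1.0]]
force: [-0.2, 1.0, 0.7]
opening: 0.394
grasp_force: 30.0
```

Call:
play_rows(
  motion=[
    [[0,0,-0.006,0,0,0],[0,0,-0.02,0,0,0],[0,0,-0.04,0,0,0],[0,-0.005,-0.055,0,0,0],[-0.002,-0.018,-0.06,0,0,0],[-0.004,-0.038,-0.06,0,0,0],[-0.007,-0.063,-0.06,0,0,0],[-0.01,-0.09,-0.06,0,0,0]],
  ],
)

```text
time_s: 6.57
position: [0.4899, 0.215, 0.165]
tcp_rot: [[1.0, -0.002, -0.0], [-0.002, -1.0, -0.0], [0.0, 0.0, -1.0]]
force: [0.1, -0.2, -1.3]
opening: 0.389
grasp_force: 30.0
```

Call:
play_rows(
  motion=[
    [[-0.003,-0.028,0,0,0,0],[-0.006,-0.056,0,0,0,0],[-0.009,-0.084,0,0,0,0],[-0.012,-0.11,0,0,0,0],[-0.015,-0.133,0,0,0,0],[-0.017,-0.148,0,0,0,0],[-0.018,-0.156,0,0,0,0],[-0.018,-0.159,0,0,0,0]],
  ],
)

```text
time_s: 7.23
position: [0.4716, 0.3746, 0.1644]
tcp_rot: [[1.0, 0.002, -0.0], [0.002, -1.0, -0.0], [-0.0, 0.0, -1.0]]
force: [0.2, 0.1, -1.2]
opening: 0.393
grasp_force: 30.0
```

Call:
play_rows(
  motion=[
    [[0,0,0.006,0,0,0],[0,0,0.02,0,0,0],[0,0,0.036,0,0,0],[0,0,0.048,0,0,0],[0,0,0.054,0,0,0],[0,0,0.057,0,0,0],[0,0,0.059,0,0,0],[0,0,0.06,0,0,0]],
  ],
)

```text
time_s: 7.9
position: [0.4725, 0.3737, 0.1046]
tcp_rot: [[1.0, -0.0, 0.0], [-0.0, -1.0, 0.0], [0.0, -0.0, -1.0]]
force: [0.4, 0.3, -0.8]
opening: 0.39
grasp_force: 30.0
```

Call:
play_rows(
  motion=[
    [[0,0,0.001,0,0,0],[0,0,0.002,0,0,0],[0,0,0.003,0,0,0],[0,0,0.0035,0,0,0],[0,0,0.004,0,0,0],[0,0,0.004,0,0,0],[0,0,0.004,0,0,0]],
  ],
)

```text
time_s: 8.48
position: [0.4722, 0.3739, 0.1006]
tcp_rot: [[1.0, 0.0, 0.0], [0.0, -1.0, 0.0], [0.0, -0.0, -1.0]]
force: [0.5, 0.5, -2.3]
opening: 0.395
grasp_force: 30.0
```

Call:
play_rows(
  motion=[
    [[0,0,0.0005,0,0,0],[0,0,0.001,0,0,0],[0,0,0.001,0,0,0],[0,0,0.001,0,0,0]],
  ],
)

```text
time_s: 8.82
position: [0.4725, 0.3741, 0.1005]
tcp_rot: [[1.0, -0.0, 0.001], [-0.0, -1.0, 0.001], [0.001, -0.001, -1.0]]
force: [-1.1, 0.4, 6.0]
opening: 0.393
grasp_force: 29.9
```

Call:
play_rows(
  motion=[
    [[0,0,0,0,0,0],[0,0,0,0,0,0],[0,0,0,0,0,0],[0,0,0,0,0,0],[0,0,-0.01,0,0,0],[0,0,-0.035,0,0,0],[0,0,-0.065,0,0,0],[0,0,-0.095,0,0,0]],
  ],
  fingers=0.087,
)

```text
time_s: 9.48
position: [0.4716, 0.3736, 0.1955]
tcp_rot: [[1.0, -0.0, -0.002], [-0.0, -1.0, -0.001], [-0.002, 0.001, -1.0]]
force: [0.4, 0.5, 0.4]
opening: 0.916
grasp_force: 0.0
```

Call:
play_rows(
  motion=[
    [[0,0.015,-0.03,0,0,0],[0,0.045,-0.04,0,0,0],[0,0.08,-0.045,0,0,0],[0,0.115,-0.045,0,0,0],[0,0.15,-0.045,0,0,0],[0,0.185,-0.045,0,0,0],[0,0.22,-0.045,0,0,0],[0,0.255,-0.045,0,0,0]],
  ],
)

```text
time_s: 10.15
position: [0.4718, 0.1173, 0.2403]
tcp_rot: [[1.0, 0.0, 0.001], [0.0, -1.0, -0.0], [0.001, 0.0, -1.0]]
force: [0.1, -0.1, 0.3]
opening: 0.996
grasp_force: 0.0
```

```bash
cat > c.py <<'E'
import sys
from fit import *
D={c:shot(c) for c in('top','side')}
for a in sys.argv[1:]:
    n,z,x0=eval(a)
    for c in D:
        for q in finder.outline_of(c,n)[:3]:
            m=q['pixels']; v,s=fit(n,[(D[c],m)],x0,z)
            if s>.3: print(n,c,v.round(4),round(s,3))
E
python3 c.py "('bottle',.012,(.472,.374))"
```

```text
bottle top [0.4727 0.3789] 0.819
bottle side [0.4707 0.372 ] 0.924
```

Call:
play_rows(
  motion=[
    [[0,0.03,0,0,0,0],[0,0.065,0,0,0,0],[0,0.1,0,0,0,0],[-0.001,0.135,0,0,0,0],[-0.002,0.17,0,0,0,0],[-0.003,0.205,0,0,0,0],[-0.004,0.24,0,0,0,0],[-0.005,0.275,0,0,0,0]],
  ],
)

```text
time_s: 11.02
position: [0.4677, -0.1563, 0.2399]
tcp_rot: [[1.0, 0.002, 0.001], [0.002, -1.0, 0.0], [0.001, -0.0, -1.0]]
force: [1.0, -0.2, -0.4]
opening: 1.005
grasp_force: 0.0
```

Call:
play_rows(
  motion=[
    [[0,0.035,0,0,0,0],[0,0.07,0,0,0,0],[0,0.105,0,0,0,0],[0,0.14,0,0,0,0],[0,0.175,0,0,0,0],[0,0.2,0,0,0,0],[0,0.211,0,0,0,0],[0,0.214,0,0,0,0]],
  ],
)

```text
time_s: 11.68
position: [0.468, -0.3711, 0.2394]
tcp_rot: [[1.0, -0.0, 0.001], [-0.0, -1.0, -0.0], [0.001, 0.0, -1.0]]
force: [0.0, 0.3, -0.7]
opening: 1.003
grasp_force: 0.0
```

```bash
python3 w.py w2.png "('flask',.055,(.467,-.371),None)" "('stirrer',0,(.467,-.373),.17)"
```

```text
flask 0.83 3238 [ 0.46497163 -0.37032291] 0.9758728464704985
stirrer 0.69 12202 [ 0.47659995 -0.37575083  0.15789454] 0.5688722601206635
[ 0.46736195 -0.36790647  0.2392965 ]
```

View pics/w2.png

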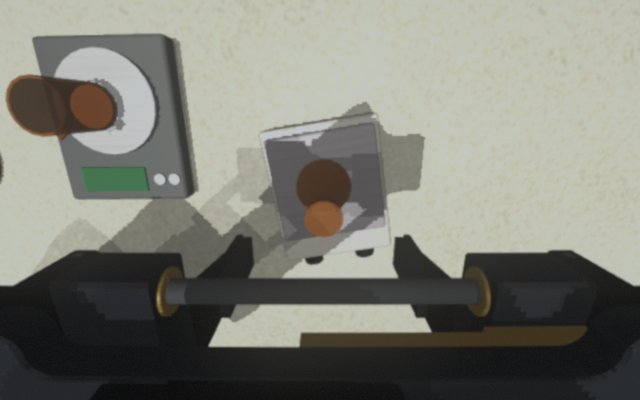

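The wrist picture shows the flask on the plate, base at (323,187) and lip at (323,219), centred between the fingers. Descending.

Call:
play_rows(
  motion=[
    [[0,0,0.01,0,0,0],[0,0,0.03,0,0,0],[0,0,0.05,0,0,0],[-0.001,0,0.07,0,0,0],[-0.001,0,0.085,0,0,0],[-0.001,0,0.093,0,0,0],[-0.001,0,0.096,0,0,0],[-0.001,0,0.096,0,0,0]],
  ],
)

```text
time_s: 12.5
position: [0.466, -0.369, 0.1429]
tcp_rot: [[1.0, 0.001, -0.001], [0.001, -1.0, 0.001], [-0.001, -0.001, -1.0]]
force: [-0.2, 0.6, 0.2]
opening: 0.997
grasp_force: 0.0
```

Call:
play_rows(
  motion=[
    [[0,0,0,0,0,0],[0,0,0,0,0,0],[0,0,0,0,0,0],[0,0,0,0,0,0],[0,0,0,0,0,0],[0,0,0,0,0,0],[0,0,0,0,0,0],[0,0,0,0,0,0]],
  ],
  fingers=0.015,
)

```text
time_s: 13.17
position: [0.4661, -0.3702, 0.1436]
tcp_rot: [[1.0, -0.0, 0.0], [-0.0, -1.0, -0.0], [0.0, 0.0, -1.0]]
force: [0.0, -0.5, 0.1]
opening: 0.479
grasp_force: 0.0
```

Call:
play_rows(
  motion=[
    [[0,0,0,0,0,0],[0,0,0,0,0,0],[0,0,0,0,0,0],[0,0,0,0,0,0],[0,0,0,0,0,0],[0,0,0,0,0,0]],
  ],
)

```text
time_s: 13.67
position: [0.4661, -0.3703, 0.1436]
tcp_rot: [[1.0, -0.0, 0.0], [-0.0, -1.0, -0.0], [0.0, 0.0, -1.0]]
force: [-0.3, -0.5, 0.4]
opening: 0.327
grasp_force: 29.8
```

Call:
play_rows(
  motion=[
    [[0,0,-0.005,0,0,0],[0,0,-0.02,0,0,0],[0,0,-0.04,0,0,0],[0,0,-0.06,0,0,0],[0,-0.005,-0.08,0,0,0],[0,-0.018,-0.093,0,0,0],[0,-0.038,-0.099,0,0,0],[0,-0.063,-0.1,0,0,0]],
  ],
)

```text
time_s: 14.33
position: [0.4665, -0.3072, 0.245]
tcp_rot: [[1.0, -0.002, 0.002], [-0.002, -1.0, -0.002], [0.002, 0.002, -1.0]]
force: [0.7, 0.2, -0.6]
opening: 0.331
grasp_force: 29.7
```

Call:
play_rows(
  motion=[
    [[0,-0.028,0,0,0,0],[0,-0.058,0,0,0,0],[0,-0.088,0,0,0,0],[0,-0.118,0,0,0,0],[0,-0.148,0,0,0,0],[0,-0.178,0,0,0,0],[0.002,-0.208,0,0,0,0],[0.005,-0.238,0,0,0,0]],
  ],
)

```text
time_s: 15.0
position: [0.4693, -0.0663, 0.2431]
tcp_rot: [[1.0, 0.0, -0.002], [0.0, -1.0, 0.001], [-0.002, -0.001, -1.0]]
force: [0.7, -0.5, -1.3]
opening: 0.332
grasp_force: 29.7
```

Call:
play_rows(
  motion=[
    [[0.003,-0.03,0,0,0,0],[0.007,-0.06,0,0,0,0],[0.011,-0.09,0,0,0,0],[0.015,-0.12,0,0,0,0],[0.019,-0.15,0,0,0,0],[0.022,-0.173,0,0,0,0],[0.024,-0.187,0,0,0,0],[0.0245,-0.192,0,0,0,0]],
  ],
)

```text
time_s: 15.67
position: [0.494, 0.1257, 0.2431]
tcp_rot: [[1.0, 0.003, -0.002], [0.003, -1.0, 0.001], [-0.002, -0.001, -1.0]]
force: [-0.8, -0.5, -0.7]
opening: 0.332
grasp_force: 29.7
```

Call:
play_rows(
  motion=[
    [[0,0,0.01,0,0,0],[0,0,0.032,0,0,0],[0,0,0.056,0,0,0],[0,0,0.08,0,0,0],[0,0,0.102,0,0,0],[0,0,0.12,0,0,0],[0,0,0.13,0,0,0],[0,0,0.134,0,0,0]],
  ],
)

```text
time_s: 16.33
position: [0.4939, 0.1226, 0.1079]
tcp_rot: [[1.0, -0.0, -0.004], [-0.0, -1.0, -0.0], [-0.004, 0.0, -1.0]]
force: [-0.8, -0.2, -1.6]
opening: 0.332
grasp_force: 29.7
```

Call:
play_rows(
  motion=[
    [[0,0,0,0,0,0],[0,0,0.001,0,0,0],[0,0,0.002,0,0,0],[0,0,0.003,0,0,0],[0,0,0.004,0,0,0],[0,0,0.0045,0,0,0],[0,0,0.005,0,0,0],[0,0,0.005,0,0,0]],
  ],
)

```text
time_s: 17.0
position: [0.4956, 0.1229, 0.1047]
tcp_rot: [[1.0, 0.0, 0.0], [0.0, -1.0, -0.0], [0.0, 0.0, -1.0]]
force: [0.0, -0.2, -1.8]
opening: 0.331
grasp_force: 29.7
```

Call:
play_rows(
  motion=[
    [[0,0,0.0005,0,0,0],[0,0,0.001,0,0,0],[0,0,0.001,0,0,0],[0,0,0.001,0,0,0]],
  ],
)

```text
time_s: 17.33
position: [0.4962, 0.1227, 0.1043]
tcp_rot: [[1.0, 0.0, 0.001], [0.0, -1.0, -0.0], [0.001, 0.0, -1.0]]
force: [-0.6, -1.1, 5.0]
opening: 0.335
grasp_force: 30.1
```

Call:
play_rows(
  motion=[
    [[0,0,0,0,0,0],[0,0,0,0,0,0],[0,0,0,0,0,0],[0,0,0,0,0,0],[0,0,0,0,0,0],[0,0,-0.01,0,0,0],[0,0,-0.035,0,0,0],[0,0,-0.07,0,0,0]],
  ],
  fingers=0.087,
)

```text
time_s: 18.0
position: [0.4935, 0.1228, 0.1725]
tcp_rot: [[1.0, -0.0, -0.007], [-0.0, -1.0, -0.0], [-0.007, 0.0, -1.0]]
force: [0.8, 0.1, 0.2]
opening: 0.851
grasp_force: 0.0
```

Call:
play_rows(
  motion=[
    [[0.005,0.02,-0.035,0,0,0],[0.013,0.05,-0.045,0,0,0],[0.021,0.085,-0.05,0,0,0],[0.03,0.12,-0.05,0,0,0],[0.039,0.155,-0.05,0,0,0],[0.048,0.19,-0.05,0,0,0],[0.056,0.22,-0.05,0,0,0],[0.059,0.235,-0.05,0,0,0]],
  ],
)

```text
time_s: 18.67
position: [0.556, -0.116, 0.2244]
tcp_rot: [[1.0, -0.003, 0.003], [-0.003, -1.0, -0.002], [0.003, 0.002, -1.0]]
force: [1.0, -0.5, 1.2]
opening: 1.002
grasp_force: 0.0
```

```bash
python3 c.py "('flask',.016,(.495,.123))"; python3 w.py w3.png "('beaker',.04,(.555,-.113),None)"
```

```text
flask top [0.4968 0.1223] 0.862
flask side [0.4967 0.1246] 0.86
beaker 0.63 3126 [ 0.55464277 -0.10996196] 0.9507658643326039
beaker 0.2 1847 [ 0.555 -0.113] -0.0
[ 0.55370391 -0.11031071  0.22348188]
```

View pics/w3.png

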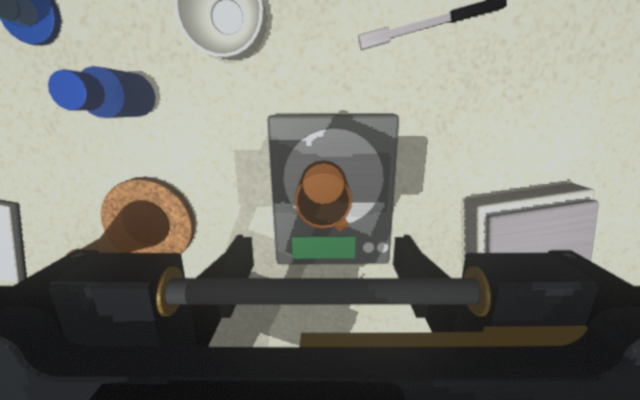

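The wrist picture shows the beaker at about (323,190), between the fingers, and the pan circle centred at about (333,178). The flask stands on the cork. Descending.

Call:
play_rows(
  motion=[
    [[0,0,0.012,0,0,0],[0,0,0.036,0,0,0],[0,0,0.062,0,0,0],[0,0,0.088,0,0,0],[0,0,0.11,0,0,0],[0,0,0.125,0,0,0],[0,0,0.133,0,0,0],[0,0,0.134,0,0,0]],
  ],
)

```text
time_s: 19.63
position: [0.5533, -0.1102, 0.0881]
tcp_rot: [[1.0, 0.002, -0.004], [0.002, -1.0, 0.002], [-0.004, -0.002, -1.0]]
force: [0.3, 0.3, 0.6]
opening: 1.0
grasp_force: 0.0
```

Call:
play_rows(
  motion=[
    [[0,0,0,0,0,0],[0,0,0,0,0,0],[0,0,0,0,0,0],[0,0,0,0,0,0],[0,0,0,0,0,0],[0,0,0,0,0,0],[0,0,0,0,0,0],[0,0,0,0,0,0]],
  ],
  fingers=0.04,
)

```text
time_s: 20.3
position: [0.5549, -0.1123, 0.0902]
tcp_rot: [[1.0, -0.0, 0.001], [-0.0, -1.0, -0.0], [0.001, 0.0, -1.0]]
force: [-0.3, 0.0, 4.6]
opening: 0.619
grasp_force: 30.0
```

Call:
play_rows(
  motion=[
    [[0,0,0,0,0,0],[0,0,0,0,0,0],[0,0,0,0,0,0]],
  ],
)

```text
time_s: 20.55
position: [0.5549, -0.1123, 0.0901]
tcp_rot: [[1.0, -0.0, 0.001], [-0.0, -1.0, -0.0], [0.001, 0.0, -1.0]]
force: [-0.3, 0.5, 5.5]
opening: 0.619
grasp_force: 30.0
```

Call:
play_rows(
  motion=[
    [[0,0,-0.005,0,0,0],[0,0,-0.02,0,0,0],[0,0,-0.04,0,0,0],[-0.002,0.006,-0.058,0,0,0],[-0.007,0.02,-0.068,0,0,0],[-0.013,0.04,-0.07,0,0,0],[-0.021,0.064,-0.07,0,0,0],[-0.03,0.09,-0.07,0,0,0]],
  ],
)

```text
time_s: 21.22
position: [0.5244, -0.2025, 0.1599]
tcp_rot: [[1.0, 0.002, 0.0], [0.002, -1.0, -0.0], [0.0, 0.0, -1.0]]
force: [0.3, -0.8, -0.3]
opening: 0.622
grasp_force: 30.0
```

Call:
play_rows(
  motion=[
    [[-0.009,0.027,0,0,0,0],[-0.018,0.054,0,0,0,0],[-0.027,0.081,0,0,0,0],[-0.036,0.108,0,0,0,0],[-0.045,0.135,0,0,0,0],[-0.052,0.156,0,0,0,0],[-0.056,0.168,0,0,0,0],[-0.057,0.172,0,0,0,0]],
  ],
)

```text
time_s: 21.88
position: [0.4668, -0.3762, 0.1593]
tcp_rot: [[1.0, -0.003, 0.0], [-0.003, -1.0, -0.001], [0.0, 0.001, -1.0]]
force: [0.1, 0.1, -0.2]
opening: 0.627
grasp_force: 30.0
```

```bash
python3 w.py w4.png; python3 - <<'E'
import cv2
a=cv2.imread('pics/w4.png')[90:270,200:440]
cv2.imwrite('pics/w4c.png',cv2.resize(a,None,fx=3,fy=3,interpolation=cv2.INTER_CUBIC))
E
```

```text
[ 0.46704868 -0.37558867  0.15932958]
```

View pics/w4c.png

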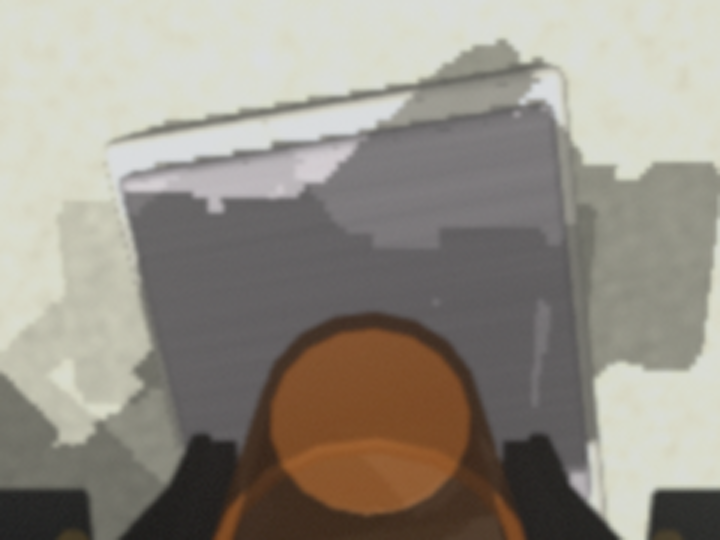

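The crop shows the plate's far corners at about (122,180) and (551,104), with its right edge running through about (587,440).

```bash
python3 - <<'E'
from h import *
d=shot('wrist'); f=lambda c:np.array(c)/3+[200,90]-.33
a,b,e=[atz(d,f(p),.055)[:2] for p in((122,180),(551,104),(587,440))]
print(a,b,e,np.linalg.norm(a-b))
u=(b-a)/np.linalg.norm(b-a); n=(e-b)-((e-b)@u)*u; n/=np.linalg.norm(n)
print((a+b)/2+.063*n, bot.read_state()['position'])
E
```

```text
[ 0.51691445 -0.30432762] [ 0.53762091 -0.425458  ] [ 0.43572175 -0.44285496] 0.12288745411893452
[ 0.46516847 -0.37550827] [ 0.46733368 -0.3741075   0.15928057]
```

The plate centre agrees to about 2 mm. Lowering.

Call:
play_rows(
  motion=[
    [[0,0,0.006,0,0,0],[0,0,0.018,0,0,0],[-0.001,0,0.031,0,0,0],[-0.001,0,0.041,0,0,0],[-0.001,0,0.047,0,0,0],[-0.001,0,0.05,0,0,0],[-0.001,0,0.051,0,0,0],[-0.001,0,0.051,0,0,0]],
  ],
)

```text
time_s: 22.65
position: [0.4669, -0.3739, 0.1085]
tcp_rot: [[1.0, 0.0, 0.0], [0.0, -1.0, 0.0], [0.0, -0.0, -1.0]]
force: [0.8, -0.0, -0.7]
opening: 0.618
grasp_force: 30.0
```

Call:
play_rows(
  motion=[
    [[0,0,0.001,0,0,0],[0,0,0.0015,0,0,0],[0,0,0.002,0,0,0],[0,0,0.0025,0,0,0],[0,0,0.003,0,0,0],[0,0,0.0035,0,0,0],[0,0,0.004,0,0,0],[0,0,0.004,0,0,0]],
  ],
)

```text
time_s: 23.32
position: [0.4666, -0.3743, 0.1052]
tcp_rot: [[1.0, -0.0, 0.0], [-0.0, -1.0, -0.0], [0.0, 0.0, -1.0]]
force: [0.5, -0.3, 3.7]
opening: 0.619
grasp_force: 30.0
```

Call:
play_rows(
  motion=[
    [[0,0,0,0,0,0],[0,0,0,0,0,0],[0,0,0,0,0,0],[0,0,0,0,0,0],[0,0,-0.008,0,0,0],[0,0,-0.03,0,0,0],[0,0,-0.06,0,0,0],[0,0,-0.095,0,0,0]],
  ],
  fingers=0.087,
)

```text
time_s: 23.98
position: [0.4657, -0.3732, 0.1993]
tcp_rot: [[1.0, -0.0, -0.003], [-0.0, -1.0, 0.003], [-0.003, -0.003, -1.0]]
force: [0.9, -1.3, -0.1]
opening: 0.994
grasp_force: 0.0
```

Call:
play_rows(
  motion=[
    [[0,-0.02,-0.03,0,0,0],[0,-0.05,-0.04,0,0,0],[0,-0.085,-0.04,0,0,0],[0,-0.12,-0.04,0,0,0],[0,-0.155,-0.04,0,0,0],[0,-0.19,-0.04,0,0,0],[0,-0.225,-0.04,0,0,0],[0,-0.26,-0.04,0,0,0]],
  ],
)

```text
time_s: 24.65
position: [0.4663, -0.1126, 0.2402]
tcp_rot: [[1.0, -0.0, 0.001], [-0.0, -1.0, -0.0], [0.001, 0.0, -1.0]]
force: [0.4, -0.6, -0.2]
opening: 0.996
grasp_force: 0.0
```

Call:
play_rows(
  motion=[
    [[0,-0.035,0,0,0,0],[0,-0.07,0,0,0,0],[0,-0.105,0,0,0,0],[0,-0.14,0,0,0,0],[0,-0.175,0,0,0,0],[0,-0.21,0,0,0,0],[0,-0.245,0,0,0,0],[0,-0.28,0,0,0,0]],
  ],
)

```text
time_s: 25.32
position: [0.4663, 0.1676, 0.2402]
tcp_rot: [[1.0, 0.0, 0.001], [0.0, -1.0, 0.0], [0.001, -0.0, -1.0]]
force: [1.0, 0.3, -0.3]
opening: 1.001
grasp_force: 0.0
```

Call:
play_rows(
  motion=[
    [[0.001,-0.035,0,0,0,0],[0.002,-0.07,0,0,0,0],[0.003,-0.105,0,0,0,0],[0.004,-0.14,0,0,0,0],[0.005,-0.175,0,0,0,0],[0.005,-0.197,0,0,0,0],[0.005,-0.207,0,0,0,0],[0.005,-0.208,0,0,0,0]],
  ],
)

```text
time_s: 25.98
position: [0.4713, 0.3756, 0.2397]
tcp_rot: [[1.0, 0.003, 0.001], [0.003, -1.0, 0.0], [0.001, -0.0, -1.0]]
force: [-0.2, -0.2, 0.1]
opening: 0.997
grasp_force: 0.0
```

```bash
python3 c.py "('beaker',.055,(.467,-.374))"; python3 w.py w5.png "('bottle',.012,(.472,.374),None)"
```

```text
beaker top [ 0.4678 -0.3738] 0.935
beaker side [ 0.4664 -0.3759] 0.961
bottle 0.83 3311 [0.472 0.374] -0.0
bottle 0.56 1928 [0.47124616 0.37634369] 0.9666373184076473
[0.4717887  0.37231578 0.2396683 ]
```

Call:
play_rows(
  motion=[
    [[0,0,0.012,0,0,0],[0,0,0.036,0,0,0],[0,0,0.062,0,0,0],[0,0,0.088,0,0,0],[0,0,0.112,0,0,0],[0,0,0.13,0,0,0],[0,0,0.138,0,0,0],[0,0,0.139,0,0,0]],
  ],
)

```text
time_s: 26.95
position: [0.4708, 0.3724, 0.0989]
tcp_rot: [[1.0, -0.001, -0.004], [-0.001, -1.0, -0.002], [-0.004, 0.002, -1.0]]
force: [0.2, 1.1, -0.4]
opening: 0.999
grasp_force: 0.0
```

Call:
play_rows(
  motion=[
    [[0,0,0,0,0,0],[0,0,0,0,0,0],[0,0,0,0,0,0],[0,0,0,0,0,0],[0,0,0,0,0,0],[0,0,0,0,0,0],[0,0,0,0,0,0],[0,0,0,0,0,0]],
  ],
  fingers=0.02,
)

```text
time_s: 27.62
position: [0.4716, 0.3739, 0.1007]
tcp_rot: [[1.0, 0.0, 0.0], [0.0, -1.0, 0.0], [0.0, -0.0, -1.0]]
force: [-0.3, -0.5, -0.1]
opening: 0.475
grasp_force: 0.0
```

Call:
play_rows(
  motion=[
    [[0,0,0,0,0,0],[0,0,0,0,0,0],[0,0,0,0,0,0],[0,0,0,0,0,0],[0,0,0,0,0,0]],
  ],
)

```text
time_s: 28.03
position: [0.4717, 0.3739, 0.1006]
tcp_rot: [[1.0, -0.0, 0.0], [-0.0, -1.0, 0.0], [0.0, -0.0, -1.0]]
force: [-0.0, 0.4, 0.6]
opening: 0.395
grasp_force: 30.0
```

Call:
play_rows(
  motion=[
    [[0,0,-0.006,0,0,0],[0,0,-0.022,0,0,0],[0,0,-0.045,0,0,0],[0,0,-0.07,0,0,0],[0,0,-0.095,0,0,0],[0,0,-0.12,0,0,0],[0,0.008,-0.14,0,0,0],[0,0.024,-0.15,0,0,0]],
  ],
)

```text
time_s: 28.7
position: [0.4727, 0.3511, 0.2537]
tcp_rot: [[1.0, 0.002, 0.005], [0.002, -1.0, 0.003], [0.005, -0.003, -1.0]]
force: [0.9, 0.2, -1.8]
opening: 0.396
grasp_force: 30.0
```

Call:
play_rows(
  motion=[
    [[0.003,0.025,0,0,0,0],[0.008,0.053,0,0,0,0],[0.013,0.082,0,0,0,0],[0.018,0.111,0,0,0,0],[0.023,0.14,0,0,0,0],[0.028,0.169,0,0,0,0],[0.033,0.198,0,0,0,0],[0.038,0.227,0,0,0,0]],
  ],
)

```text
time_s: 29.37
position: [0.5084, 0.1205, 0.2499]
tcp_rot: [[1.0, -0.0, -0.002], [-0.0, -1.0, -0.001], [-0.002, 0.001, -1.0]]
force: [0.1, -0.4, -1.0]
opening: 0.392
grasp_force: 30.0
```

Call:
play_rows(
  motion=[
    [[0.006,0.03,0,0,0,0],[0.012,0.06,0,0,0,0],[0.018,0.09,0,0,0,0],[0.024,0.12,0,0,0,0],[0.03,0.15,0,0,0,0],[0.036,0.18,0,0,0,0],[0.042,0.21,0,0,0,0],[0.046,0.23,0,0,0,0]],
  ],
)

```text
time_s: 30.03
position: [0.5547, -0.1107, 0.2499]
tcp_rot: [[1.0, -0.002, -0.001], [-0.002, -1.0, -0.001], [-0.001, 0.001, -1.0]]
force: [0.3, 0.8, -0.7]
opening: 0.397
grasp_force: 30.0
```

Call:
play_rows(
  motion=[
    [[0.002,0.01,0,0,0,0],[0.003,0.014,0,0,0,0],[0.003,0.015,0,0,0,0],[0.003,0.015,0,0,0,0]],
  ],
)

```text
time_s: 30.37
position: [0.5577, -0.1213, 0.2502]
tcp_rot: [[1.0, 0.0, -0.002], [0.0, -1.0, 0.001], [-0.002, -0.001, -1.0]]
force: [-0.6, -0.7, -1.7]
opening: 0.394
grasp_force: 30.0
```

```bash
python3 w.py w6.png
```

```text
[ 0.55782292 -0.12084633  0.250291  ]
```

View pics/w6.png

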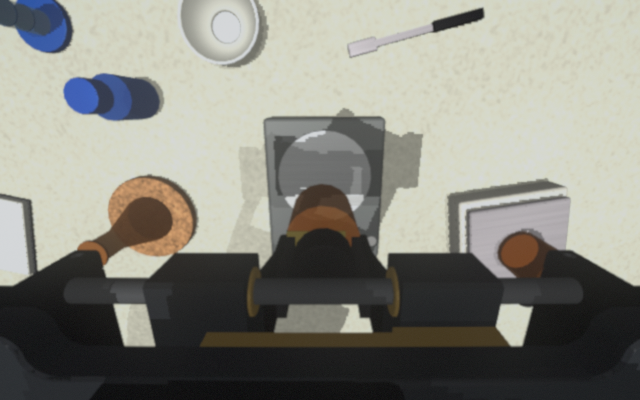

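The wrist picture shows the held bottle over the pan. The pan edges are at about x 278 and 372, with its top at y 130. Checking the pan centre against this.

```bash
python3 - <<'E'
from h import *
d=shot('wrist'); 
l,r,t=[atz(d,p,.04) for p in((278,176),(372,176),(325,130))]
print(l,r,(l+r)/2,t[0]-.058, bot.read_state()['position'])
E
```

```text
[ 0.56053754 -0.06375346  0.04      ] [ 0.56064858 -0.18133967  0.04      ] [ 0.56059306 -0.12254657  0.04      ] 0.5586391628342704 [ 0.55797174 -0.12069832  0.25041453]
```

Call:
play_rows(
  motion=[
    [[0,0,0.01,0,0,0],[0,0,0.03,0,0,0],[0,0,0.052,0,0,0],[0,0,0.074,0,0,0],[0,0,0.094,0,0,0],[0,0,0.107,0,0,0],[0,0,0.112,0,0,0],[0,0,0.113,0,0,0]],
  ],
)

```text
time_s: 31.13
position: [0.5576, -0.121, 0.136]
tcp_rot: [[1.0, 0.001, -0.003], [0.001, -1.0, 0.001], [-0.003, -0.001, -1.0]]
force: [-0.4, 0.3, -1.1]
opening: 0.395
grasp_force: 30.0
```

Shift by +1.5 mm in x and -2 mm in y, then lower gently.

Call:
play_rows(
  motion=[
    [[0.0005,0.001,0.002,0,0,0],[0.001,0.0015,0.004,0,0,0],[0.001,0.0015,0.005,0,0,0],[0.001,0.0015,0.006,0,0,0],[0.001,0.0015,0.007,0,0,0],[0.001,0.0015,0.0075,0,0,0],[0.001,0.0015,0.008,0,0,0],[0.001,0.0015,0.008,0,0,0]],
  ],
)

```text
time_s: 31.8
position: [0.5596, -0.1237, 0.1296]
tcp_rot: [[1.0, -0.0, 0.0], [-0.0, -1.0, -0.0], [0.0, 0.0, -1.0]]
force: [-0.0, 0.1, -1.4]
opening: 0.39
grasp_force: 30.0
```

Call:
play_rows(
  motion=[
    [[0,0,0.0005,0,0,0],[0,0,0.001,0,0,0],[0,0,0.001,0,0,0],[0,0,0.001,0,0,0]],
  ],
)

```text
time_s: 32.13
position: [0.5596, -0.1237, 0.1286]
tcp_rot: [[1.0, -0.0, 0.0], [-0.0, -1.0, -0.0], [0.0, 0.0, -1.0]]
force: [-0.1, -0.9, -0.6]
opening: 0.392
grasp_force: 30.0
```

Call:
play_rows(
  motion=[
    [[0,0,0.0004,0,0,0],[0,0,0.0008,0,0,0],[0,0,0.0008,0,0,0],[0,0,0.0008,0,0,0]],
  ],
)

```text
time_s: 32.47
position: [0.5599, -0.1236, 0.1285]
tcp_rot: [[1.0, 0.0, 0.001], [0.0, -1.0, -0.0], [0.001, 0.0, -1.0]]
force: [-0.9, 1.6, 6.2]
opening: 0.392
grasp_force: 30.0
```

Contact. Release, rise and clear out.

Call:
play_rows(
  motion=[
    [[0,0,0,0,0,0],[0,0,0,0,0,0],[0,0,0,0,0,0],[0,0,0,0,0,0],[0,0,0,0,0,0],[0,0,-0.01,0,0,0],[0,0,-0.035,0,0,0],[0,0,-0.065,0,0,0]],
  ],
  fingers=0.087,
)

```text
time_s: 33.13
position: [0.5582, -0.1231, 0.1921]
tcp_rot: [[1.0, -0.0, -0.005], [-0.0, -1.0, 0.002], [-0.005, -0.002, -1.0]]
force: [0.3, -0.1, 0.1]
opening: 0.914
grasp_force: 0.0
```

Call:
play_rows(
  motion=[
    [[0,0,-0.025,0,0,0],[-0.005,0,-0.05,0,0,0],[-0.02,0,-0.065,0,0,0],[-0.045,0,-0.075,0,0,0],[-0.07,0,-0.08,0,0,0],[-0.09,0,-0.08,0,0,0],[-0.1,0,-0.08,0,0,0],[-0.1,0,-0.08,0,0,0]],
  ],
)

```text
time_s: 33.8
position: [0.4576, -0.1232, 0.2733]
tcp_rot: [[1.0, -0.001, -0.001], [-0.001, -1.0, 0.0], [-0.001, -0.0, -1.0]]
force: [-0.5, -0.6, -0.8]
opening: 1.004
grasp_force: 0.0
```

```bash
python3 c.py "('bottle',.04,(.559,-.1225))" "('flask',.016,(.495,.123))" "('beaker',.055,(.467,-.374))"; python3 -c "
from h import *
shot('side','end.png')"
```

```text
bottle top [ 0.5595 -0.1231] 0.92
bottle side [ 0.5592 -0.1249] 0.957
flask top [0.4975 0.1223] 0.93
flask side [0.4962 0.1206] 0.661
beaker top [ 0.4686 -0.3713] 0.785
beaker side [ 0.4665 -0.3759] 0.969
```

View pics/end.png

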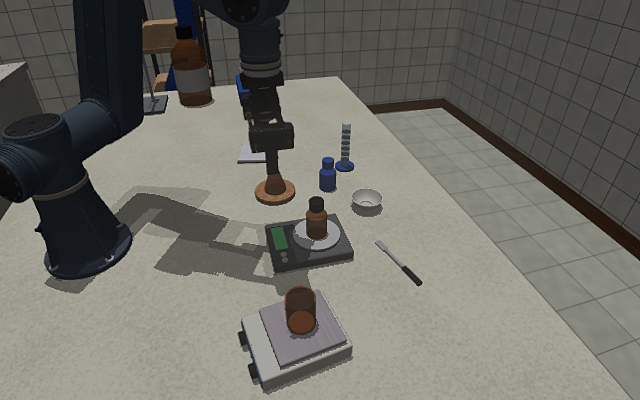

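The side view shows the beaker on the stirrer at (300,312), the bottle on the pan at (316,220) and the flask on the cork at (275,187). The bystanders haven't moved, and the gripper is clear of everything. Handing in.

```bash
python3 -c "
from rig import bot
print(bot.hand_in())"
```

```text
the job is handed in; nothing more can be done
None
```

The job is handed in: the flask is on the cork mat, the beaker on the stirrer and the bottle on the balance, all upright and within about 3 mm of centre by the camera fits, with the tile empty again and the bystanders untouched (about 34 s of the 115 s used).

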